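Offcut through the self-closing flap

TASK

Put the small block of cheese that lies between the two guide strips into the metal offcut bin it is lying on, without grasping or lifting it: with one finger push the bar at the side of the bin across so that the sprung flap swings open, and while that finger holds it open, push the cheese along the ledge with the other finger until it drops through the mouth. Never push the cheese up onto the shut flap; then let the flap close behind it, and leave the white wedge on the bin and everything on the worktop where they are.

Things in the scene. Friction and masses are not known exactly. Their poses are not given: they have to be found in the camera images.
- offcut_bin: Fixed steel box on the worktop, 250 (x) x 190 (y) x 130 mm high, y from -68 to 122. Origin: on the worktop under the middle of the mouth's front edge; x points from the ledge to the mouth (away from the robot), y left, z up. Its flat top is at z = 130: ledge from x = -160 to 0 mm, then the mouth, a hole 83 (x) by 92 mm (y -50..42) into the hollow bin, floor at z = 10; splash board behind, 40 mm high.
- mouth (a point): The middle of the mouth's front edge, at the height of the ledge surface (130 mm above the worktop). Axes as the bin's.
- lane (a point): On the ledge, midway between the two guide strips, 80 mm in front of the mouth. The strips are 10 mm high and 5 mm thick, at y = -42..-37 and 37..42 mm of the bin, from x = -158 to -4 mm, the right one on beside the mouth to x = 85; the lane between them is 74 mm wide. A fingertip 14 mm above the ledge passes over them.
- flap (a joint): Angle of the flap, rad: 0 shut, 1.05 fully open (stop). Sprung shut, closes by itself when let go. The plate lies flush with the ledge over the mouth and swings down into the bin, its left edge dropping. Only the bar opens it: neither pushing the cheese at it nor the cheese's weight does.
- flap_shaft (a point): Point on the axis of the flap's hinge shaft (9 mm thick, along the bin's x), at x = -57, y = -57, z = 134 mm of the bin: at the ledge's right edge, its top 8.5 mm above the ledge.
- flap_rib (a point): Top middle of the rib on the flap, a low wall across the lane at the front of the mouth (x = 5..10, y = -28..36 mm of the bin). Flap shut: 13 mm above the ledge, it stops the cheese. From a flap angle of about 0.7 rad it has sunk below the ledge.
- flap_bar (a point): On the axis of the flap's bar, at x = -57 mm of the bin: a level 10 mm round rod along x from -147 to 33 mm, on two thin arms at x = -140 and 26 that rise from the shaft (48 mm from it). Shut: y = -91 mm, 38 mm above the ledge. Pushed left (+y) over the shaft: at 0.9 rad y = -52, 52 mm above the ledge; at the stop y = -45. 2 to 5 N. A finger on its right side can slide along it while holding it.
- offcut: The cheese to be pushed: yellow block 41 (x) x 56 (y) x 31 (z) mm, 50 to 100 g, loose on the ledge between the guide strips, turned any way, its middle 45 to 75 mm in front of the mouth. Origin at the centre of its underside. It can turn freely in the lane; it falls in once its middle is past the mouth's front edge with the flap open.
- offcut_center (a point): The middle of the cheese block, 15.5 mm above its underside.
- white_wedge: White cheese wedge, 82 x 59 x 40 mm, loose on the bin's top left of the lane (y = 50..120, x = -145..-15 mm of the bin); leave it. Origin at the centre of its underside.
- honey_jar: Jar with a red cap, 65 mm wide, 100 mm tall, on the worktop at the right. Bystander.
- mustard_jar: Jar with a red cap, 62 mm wide, 86 mm tall, on the worktop at the right. Bystander.
- olive_jar: Jar with a green cap, 63 mm wide, 109 mm tall, on the worktop at the right. Bystander.
- sample_pot: White pot, 72 mm wide, 71 mm tall, on the worktop at the left. Bystander.
- tag_stand: Price card on a small steel puck, 85 mm tall, card 70 mm wide, on the worktop at the left. Bystander.
- marker_w12: Black felt marker lying on the worktop at the left, 130 x 14 mm. Bystander.
- marker_w13: Red felt marker lying on the worktop at the left, 130 x 14 mm. Bystander.
There are look-alikes about, which are no part of the job. Leave any blue or purple look-alike of the offcut alone.

How it is judged:
By the outcome, as a careful person would: the job done as asked, in the order asked, and still so for the second after the job is handed in, with the robot touching nothing.
It also fails if it takes over 38 s, if anything falls off the work surface, if the arm or the gripper's body presses on something with over 40 N, if the wrist force passes 120 N, or if a joint passes its speed limit or range.

ROBOT

A 6-joint arm with a two-finger parallel gripper is mounted at the origin on a cart in front of the work surface, level with it; the furniture and walls round the work are solid. World frame = base frame: x ahead of the robot, y to its left, z up, the work surface at z = 0. Lengths are in m, angles in degrees, forces in N, time in s.
With the tool pointing down it reaches from about 0.375 to 0.9 m from the base axis. Payload 3.1 kg.
Tool frame: the origin (TCP) lies at the very end of the fingers, on their centre line; the grasp point (between the pads) lies bot.grip_point_offset behind it (bot.grip_point_offset is the distance from the TCP to the grasp point, in m); z points along the fingers, y is the line along which they close (so a half turn about z gives the same grasp; the last joint's range is limited). The gripper opens to 87 mm and grips with 3 to 60 N. Pads are 19 mm wide; open, the fingers measure 117 mm over their backs; the gripper's body (75 mm by 190 mm) begins 51 mm behind the grasp point.
Start: joints at [58.298, 30.224, 82.088, -0, 67.689, -10.227], TCP at [0.229, 0.582, 0.223] pointing down, gripper open.
Joint ranges: [-176.69, 176.69], [-43.24, 126.21], [12.49, 139.97], [-82, 262], [0, 151.66], [-163.58, 163.58]. Speed limits (degrees/s): [159.86, 159.86, 180, 180, 180, 180].

INTERFACE

Orientations are given as a 3x3 rotation matrix whose columns are the frame's x, y, z axes.
In Python, from rig import bot, viewer, ticket gives the robot as it stands.
- The arm moves only by the tool servo_tool, never from a script. Its argument "targets" is a list of rows, each an object with "offset": the shift along the tool's x, y, z in m, a list of three; "dr": the turn, a rotation vector about the tool's x, y, z in degrees, a list of three. In form: [{"offset": [x, y, z], "dr": [ax, ay, az]}, ...]. A call has 1 to 20 rows; each row is the pose to reach, as a shift and turn from the pose commanded when the call began, along the tool's axes at that moment; what a row does not reach only later rows make up. A row lasts 1/12 s, in which the tool goes at most 41.7 mm and 7.16 degrees, less where a joint would pass 70% of its speed; a pose out of reach is approached as far as the arm can. A call with a gripper value outside its range is refused whole. "gripper" is the gripper command: -1 is fully open, 1 is shut, values between are in proportion, set as the call begins (left out, the last holds). The fingers move at their own pace and stop on an object; the grip force is fixed at half the most. Time passes only in rows, so rows that repeat a pose let the fingers close. It gives the time, the measured TCP pose, the force, the opening and the grip force at its end, in the units of the state.
- bot.read_state(): the state, without advancing time (a new reading comes with each control period).
- viewer.capture(name): name is "side" or "top"; returns a dict with "color" (400x640x3 uint8, red, green, blue), "camera_matrix" (3x3 intrinsics, pixels), "k1" (the pictures are not rectified: a ray, as slopes to the right and down, at radius r is drawn at 1 + k1 r^2 times it, then the intrinsics apply), "R" (3x3) and "t" (3): a world point X has camera coordinates R X + t. Camera axes: x right, y down, z forward; pixel columns grow to the right and rows downward; lengths in m; the calibration is good to about 2 mm. A picture is of the moment at which its call begins. There is no depth.
- ticket.hand_in(): hands the job in; it is judged then, once.
The state is a dict: "time_s": time; "joint_positions": joint angles; "qvel": joint speeds; "tau": joint torques, N m; "position": TCP position; "tcp_rot": TCP orientation; "force": force on the tool from outside, world axes, zero at the start; "moment": the same for the moment, N m; "opening": opening from 0.0 (shut) to 1.0 (fully open); "grasp_force": force on a finger pad.
Only numpy, scipy, OpenCV 4.12 (cv2) and the standard library are available. Lean on these libraries where they do the work, as an engineer would, in place of code of your own. Each camera call takes 0.05 s, during which the arm holds its last target. There are 200 camera calls.

## Working session

There is one attempt and no reset: what is moved stays moved. The work goes in short steps, Python scripts to look and compute and a tool call to move; the robot and the scene stay as the last step left them, time stands still between calls to the robot, and variables do not carry over. Pictures are saved under pics/ and viewed, at most 10 in all, crops included, and the job is handed in when it is done.

Besides the shell and the picture viewer there is one more tool, called after "Emit:" by a JSON object that holds its "name" and its "arguments". servo_tool: Moves the arm, as the interface text tells. Its arguments: {"type":"object","properties":{"targets":{"type":"array"},"gripper":{"type":"number"}},"required":["targets"]}

```bash
ls; mkdir -p pics; python3 - <<'E'
from rig import bot, viewer
import cv2, numpy as np
s=bot.read_state()
for k in s: print(k, np.round(s[k],4).tolist())
print(bot.grip_point_offset)
for n in("side","top"):
    c=viewer.capture(n); cv2.imwrite(f"pics/{n}0.png",c["color"][:,:,::-1]); np.savez(f"pics/{n}0.npz",**c)
    print(n,c["camera_matrix"].tolist(),c["k1"],(-c["R"].T@c["t"]).round(3),c["R"].round(2).tolist())
E
```

```text
pics
time_s 0.0
joint_positions [58.2988, 30.2792, 82.1538, -0.0016, 67.6887, -10.2293]
qvel [-0.0016, 0.0329, 0.1322, 0.0486, 0.0549, 0.0943]
tau [0.001, -44.0028, -17.659, 0.0633, 0.0581, -0.0002]
position [0.2284, 0.581, 0.2216]
tcp_rot [[-0.9306, 0.366, -0.0011], [0.366, 0.9306, -0.0018], [0.0004, -0.0021, -1.0]]
force [0.2977, 0.1936, 0.1989]
moment [0.0404, -0.0281, -0.0018]
grasp_force 0.0
opening 1.0012
0.0187
side [[480.1180071588507, 0.0, 322.0629040981619], [0.0, 480.1180071588507, 204.31907181385014], [0.0, 0.0, 1.0]] -0.06568776785773071 [0.408 1.423 0.701] [[-1.0, -0.08, 0.03], [-0.05, 0.37, -0.93], [0.06, -0.93, -0.37]]
top [[392.48392502460086, 0.0, 320.4828944385179], [0.0, 392.48392502460086, 199.44472804987075], [0.0, 0.0, 1.0]] 0.022655916943264864 [0.4   0.015 1.318] [[0.01, -1.0, -0.02], [-0.99, -0.01, -0.11], [0.11, 0.02, -0.99]]
```

View pics/side0.png

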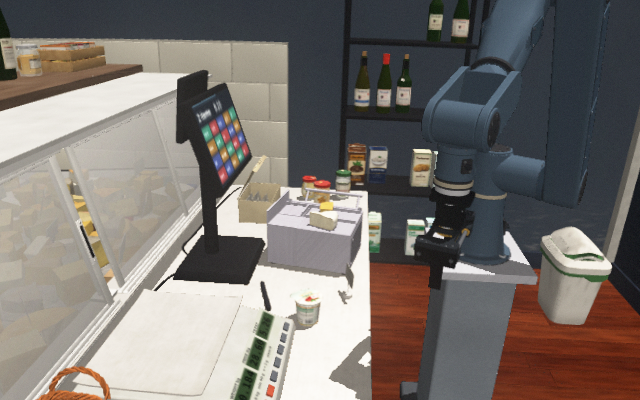

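View pics/top0.png

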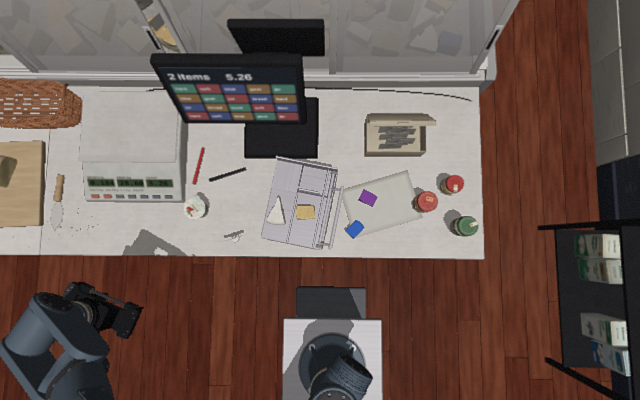

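Top view: yellow block at (306,212) on the bin. The things it could be mistaken for are the white wedge (277,209), the blue block (355,229) and the purple block (368,198) on the tray. I choose the yellow one between the strips and will check it in a close crop.

```bash
python3 - <<'E'
import cv2
a=cv2.imread("pics/top0.png")[150:255,255:375]; cv2.imwrite("pics/ct.png",cv2.resize(a,None,fx=5,fy=5,interpolation=cv2.INTER_CUBIC))
a=cv2.imread("pics/side0.png")[180:280,255:375]; cv2.imwrite("pics/cs.png",cv2.resize(a,None,fx=5,fy=5,interpolation=cv2.INTER_CUBIC))
E
```

```text
(no output)
```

View pics/ct.png

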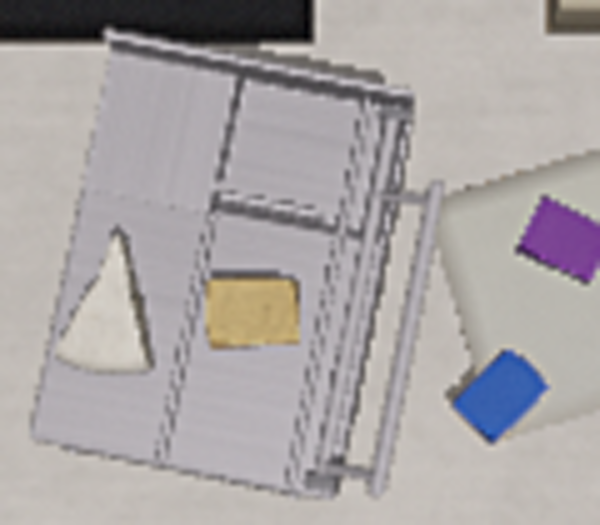

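View pics/cs.png

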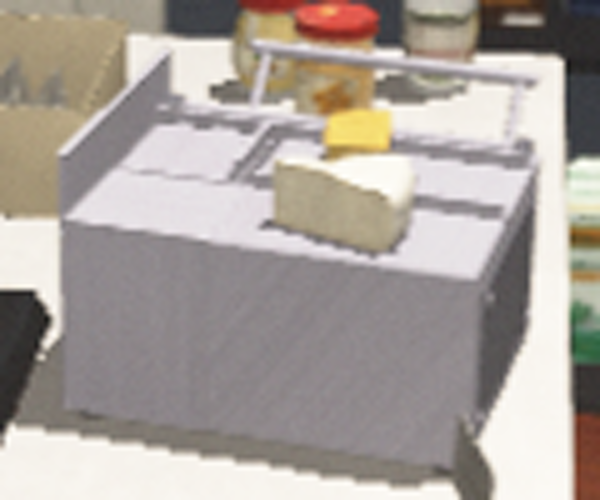

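```bash
cat > h.py <<'E'
import numpy as np, cv2
def ray(c,uv):
    K=c["camera_matrix"]; k=float(c["k1"])
    p=cv2.undistortPoints(np.float64(uv).reshape(-1,1,2),K,np.array([k,0,0,0,0]))[:,0]
    d=np.c_[p,np.ones(len(p))]@c["R"]; return -c["R"].T@c["t"],d
def plane(c,uv,z):
    o,d=ray(c,uv); s=(np.asarray(z)-o[2])/d[:,2]; return o+d*s[:,None]
def yellow(c,z,box):
    x0,y0,x1,y1=box; im=c["color"][y0:y1,x0:x1]
    h=cv2.cvtColor(im,cv2.COLOR_RGB2HSV); m=cv2.inRange(h,(14,75,90),(32,255,255))
    n,l,st,ce=cv2.connectedComponentsWithStats(m); i=1+st[1:,4].argmax()
    q=cv2.findContours((l==i).astype(np.uint8),0,1)[0][0][:,0]+[x0,y0]
    return plane(c,q,np.full(len(q),z)),q,st[i,4]
E
python3 - <<'E'
from h import *
c=dict(np.load("pics/top0.npz")); f=lambda u:(np.array(u)+.5)/5-.5+[255,150]
P=[((33,437),(-160,122,130)),((378,494),(-147,-91,168)),((438,183),(33,-91,168)),((108,33),(90,122,170)),((412,98),(90,-68,170)),((160,462),(-158,39.5,138)),((241,75),(83,42,130)),((216,208),(0,42,130))]
B=np.array([p[1] for p in P])/1000; W=plane(c,f([p[0] for p in P]),B[:,2])
b=B[:,:2];w=W[:,:2]; bc,wc=b.mean(0),w.mean(0)
H=(b-bc).T@(w-wc); a=np.arctan2(H[0,1]-H[1,0],H[0,0]+H[1,1]); R=np.array([[np.cos(a),-np.sin(a)],[np.sin(a),np.cos(a)]])
t=wc-R@bc; print("yaw",np.degrees(a),"origin",t); print(((w-t)@R-b).round(4)*1000)
np.savez("bin.npz",R=R,t=t)
for z in(.161,):
    X,q,A=yellow(c,z,(285,190,330,235)); Xb=(X[:,:2]-t)@R*1000
    r=cv2.minAreaRect(Xb.astype(np.float32)); print("cheese",A,r,Xb.min(0),Xb.max(0))
    print(cv2.boxPoints(r).round(1).tolist())
# side check
s=dict(np.load("pics/side0.npz"))
g=lambda u:(np.array(u)+.5)/5-.5+[255,180]
Q=[((478,280),(-160,122,130)),((62,155),(90,122,170)),((537,82),(-147,-91,168)),((255,46),(33,-91,168)),((65,405),(90,122,0))]
for u,p in Q:
    x=plane(s,[g(u)],[p[2]/1000])[0]; print(p,((x[:2]-t)@R*1000).round(1))
X,q,A=yellow(s,.161,(310,195,340,215)); r=cv2.minAreaRect(((X[:,:2]-t)@R*1000).astype(np.float32)); print("side cheese",A,r)
E
```

```text
yaw -10.853167573427774 origin [0.54318303 0.07066164]
[[ 2.7 -2.1]
 [-1.7  0.2]
 [ 4.2  1.3]
 [-3.1 -1.4]
 [-6.2  3.2]
 [ 1.4  1.1]
 [ 1.7 -0.3]
 [ 1.  -2.1]]
cheese 244 ((-58.79037857055664, 3.1461353302001953), (41.43735885620117, 53.36193084716797), 11.860910415649414) [-83.31186877 -25.93880026] [-36.82162966  32.3241851 ]
[[-84.5999984741211, 25.0], [-73.5999984741211, -27.200000762939453], [-33.0, -18.700000762939453], [-44.0, 33.5]]
(-160, 122, 130) [-159.7  124.8]
(90, 122, 170) [ 85.9 121.9]
(-147, -91, 168) [-149.   -90.2]
(33, -91, 168) [ 37.2 -93.6]
(90, 122, 0) [ 92.4 108. ]
side cheese 204 ((-48.38164138793945, -14.608192443847656), (45.920345306396484, 130.9321746826172), 22.989469528198242)
```

```bash
cat >> h.py <<'E'
def off(bx,by,z):
    from rig import bot
    s=bot.read_state(); b=np.load("bin.npz"); R,t=b["R"],b["t"]
    T=np.array(s["tcp_rot"]); p=np.array(s["position"])
    g=np.r_[R@np.array([bx,by])/1000+t,z]
    D=np.c_[np.r_[-R[:,0],0],np.r_[R[:,1],0],[0,0,-1]]
    print("t",s["time_s"],"bin now",((p[:2]-t)@R*1000).round(1),p[2].round(4),"F bin",(np.array(s["force"])[:2]@R).round(2),s["force"][2],"open",s["opening"])
    print("goal",g.round(4),"offset",(T.T@(g-p)).round(4),"dr",np.degrees(cv2.Rodrigues(T.T@D)[0].ravel()).round(2))
E
python3 -c "
from h import *; off(-112,-79,.225)"
```

```text
t 0.1 bin now [-405.2  442. ] 0.2217 F bin [ 0.22 -0.54] 0.03033233851672683 open 0.9991464521164866
goal [0.4183 0.0142 0.225 ] offset [-0.3842 -0.458  -0.0026] dr [ -0.11  -0.03 -10.62]
```

Emit:
{"name": "servo_tool", "arguments": {"targets": [{"offset": [-0.01,-0.012,-0.01],"dr": [0,0,0]},{"offset": [-0.03,-0.036,-0.02],"dr": [0,0,-1]},{"offset": [-0.055,-0.066,-0.02],"dr": [0,0,-2]},{"offset": [-0.08,-0.095,-0.02],"dr": [0,0,-3]},{"offset": [-0.105,-0.125,-0.02],"dr": [0,0,-4]},{"offset": [-0.13,-0.155,-0.02],"dr": [0,0,-5]},{"offset": [-0.155,-0.185,-0.02],"dr": [0,0,-6]},{"offset": [-0.18,-0.215,-0.02],"dr": [0,0,-7]},{"offset": [-0.205,-0.245,-0.02],"dr": [0,0,-8]},{"offset": [-0.23,-0.275,-0.02],"dr": [0,0,-9]},{"offset": [-0.255,-0.304,-0.02],"dr": [0,0,-10]},{"offset": [-0.28,-0.334,-0.02],"dr": [0,0,-10.6]},{"offset": [-0.305,-0.364,-0.02],"dr": [0,0,-10.6]},{"offset": [-0.33,-0.393,-0.02],"dr": [0,0,-10.6]},{"offset": [-0.35,-0.417,-0.018],"dr": [0,0,-10.6]},{"offset": [-0.368,-0.439,-0.012],"dr": [0,0,-10.6]},{"offset": [-0.38,-0.453,-0.006],"dr": [0,0,-10.6]},{"offset": [-0.384,-0.458,-0.003],"dr": [0,0,-10.6]},{"offset": [-0.384,-0.458,-0.003],"dr": [0,0,-10.6]},{"offset": [-0.384,-0.458,-0.003],"dr": [0,0,-10.6]}], "gripper": -0.15}}

```text
time_s: 1.77
position: [0.4177, 0.0154, 0.2252]
tcp_rot: [[-0.982, 0.189, -0.002], [0.189, 0.982, 0.001], [0.002, 0.001, -1.0]]
force: [-0.6, 0.8, -0.4]
opening: 0.576
grasp_force: 0.0
```

```bash
python3 -c "
from h import *; off(-112,-79,.145)
from rig import viewer
c=viewer.capture('top'); a=c['color'][130:260,240:390,::-1]; cv2.imwrite('pics/t1.png',cv2.resize(a,None,fx=4,fy=4,interpolation=2))
s=viewer.capture('side'); b=s['color'][150:280,255:385,::-1]; cv2.imwrite('pics/s1.png',cv2.resize(b,None,fx=4,fy=4,interpolation=2))
"
```

```text
t 1.7667 bin now [-112.9  -77.9] 0.2252 F bin [-0.75  0.68] -0.4385160084982383 open 0.576122517370252
goal [0.4183 0.0142 0.145 ] offset [-0.001  -0.0011  0.0802] dr [ 0.04 -0.11 -0.06]
```

View pics/s1.png

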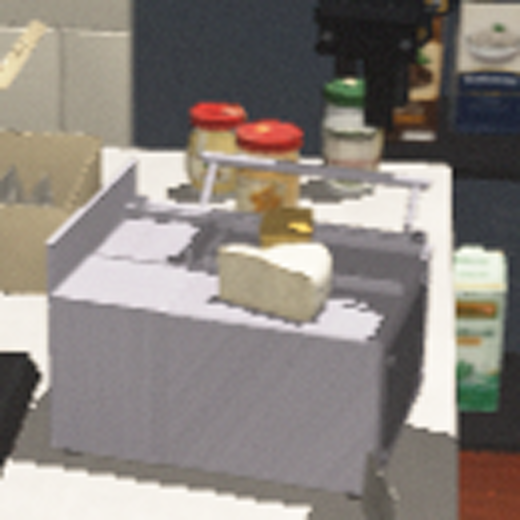

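The side view shows the fingertips at crop (385,110), above the near part of the bar, with the cheese and wedge undisturbed. Next I descend with the bar between the fingers.

Emit:
{"name": "servo_tool", "arguments": {"targets": [{"offset": [-0.001,-0.001,0.01],"dr": [0,0,0]},{"offset": [-0.001,-0.001,0.025],"dr": [0,0,0]},{"offset": [-0.001,-0.001,0.04],"dr": [0,0,0]},{"offset": [-0.001,-0.001,0.055],"dr": [0,0,0]},{"offset": [-0.001,-0.001,0.068],"dr": [0,0,0]},{"offset": [-0.001,-0.001,0.076],"dr": [0,0,0]},{"offset": [-0.001,-0.001,0.08],"dr": [0,0,0]},{"offset": [-0.001,-0.001,0.08],"dr": [0,0,0]},{"offset": [-0.001,-0.001,0.08],"dr": [0,0,0]}]}}

```text
time_s: 2.62
position: [0.4194, 0.014, 0.1459]
tcp_rot: [[-0.982, 0.188, 0.0], [0.188, 0.982, -0.0], [-0.001, 0.0, -1.0]]
force: [0.2, -0.5, 0.2]
opening: 0.578
grasp_force: 0.0
```

```bash
python3 -c "
from h import *; off(-112,-29,.145)
from rig import viewer
c=viewer.capture('top'); a=c['color'][130:260,240:390,::-1]; 
s=viewer.capture('side'); b=s['color'][150:280,255:385,::-1]; r=lambda x:cv2.resize(x,(400,400),interpolation=2)
cv2.imwrite('pics/d1.png',np.hstack([r(a[:,:130]),r(b)]))
"
```

```text
t 2.6167 bin now [-110.9  -78.9] 0.1459 F bin [ 0.31 -0.43] 0.17398064919289252 open 0.5779316203462803
goal [0.4277 0.0633 0.145 ] offset [0.0011 0.0499 0.0009] dr [0.   0.03 0.03]
```

View pics/d1.png

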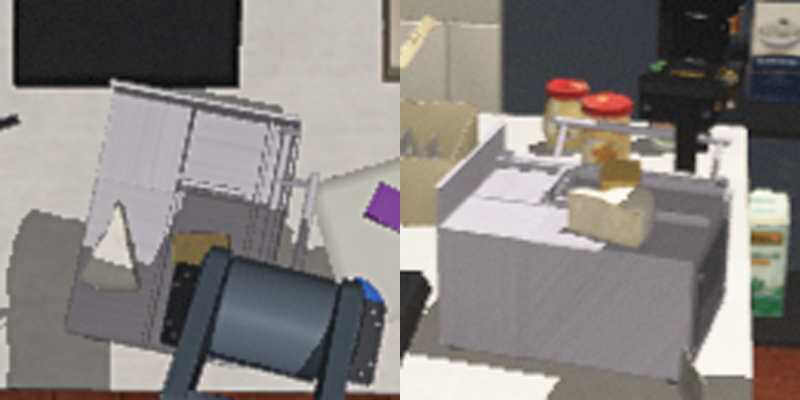

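The fingers are down, one each side of the bar (side crop near (690,160)), and the cheese is unmoved. Next I push the bar left.

Emit:
{"name": "servo_tool", "arguments": {"targets": [{"offset": [0.001,0.004,0.001],"dr": [0,0,0]},{"offset": [0.001,0.009,0.001],"dr": [0,0,0]},{"offset": [0.001,0.014,0.001],"dr": [0,0,0]},{"offset": [0.001,0.019,0.001],"dr": [0,0,0]},{"offset": [0.001,0.024,0.001],"dr": [0,0,0]},{"offset": [0.001,0.029,0.001],"dr": [0,0,0]},{"offset": [0.001,0.034,0.001],"dr": [0,0,0]},{"offset": [0.001,0.039,0.001],"dr": [0,0,0]},{"offset": [0.001,0.043,0.001],"dr": [0,0,0]},{"offset": [0.001,0.047,0.001],"dr": [0,0,0]},{"offset": [0.001,0.049,0.001],"dr": [0,0,0]},{"offset": [0.001,0.05,0.001],"dr": [0,0,0]},{"offset": [0.001,0.05,0.001],"dr": [0,0,0]},{"offset": [0.001,0.05,0.001],"dr": [0,0,0]}]}}

```text
time_s: 3.88
position: [0.4281, 0.0629, 0.1446]
tcp_rot: [[-0.982, 0.188, 0.001], [0.188, 0.982, -0.0], [-0.001, -0.0, -1.0]]
force: [1.2, -4.6, 3.0]
opening: 0.576
grasp_force: 2.1
```

```bash
python3 -c "
from h import *; off(-60,-29,.145)
from rig import viewer
c=viewer.capture('top'); a=c['color'][130:260,240:390,::-1]; 
s=viewer.capture('side'); b=s['color'][150:280,255:385,::-1]; r=lambda x:cv2.resize(x,(400,400),interpolation=2)
cv2.imwrite('pics/d2.png',np.hstack([r(a[:,:130]),r(b)]))
"
```

```text
t 3.8833 bin now [-111.5  -29.3] 0.1446 F bin [ 2.03 -4.3 ] 2.97951975260276 open 0.5755511720640138
goal [0.4788 0.0535 0.145 ] offset [-0.0515  0.0003 -0.0004] dr [-0.    0.05 -0.01]
```

View pics/d2.png

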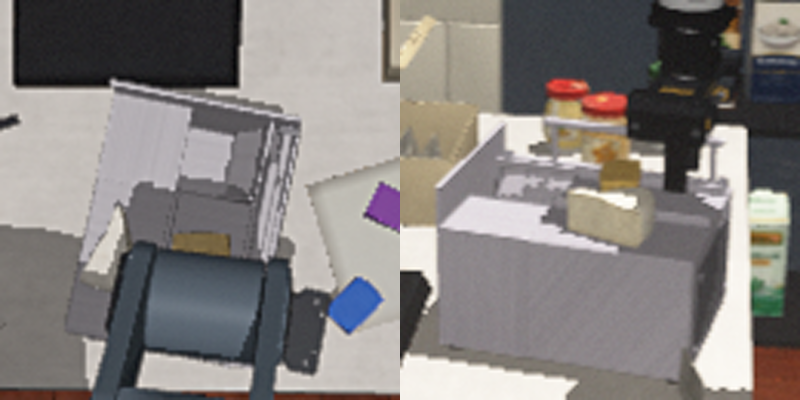

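The flap is open (mouth gaping at crop (215,160)), the bar is held at about 4.5 N and the cheese is still on the ledge. I push along the lane slowly.

Emit:
{"name": "servo_tool", "arguments": {"targets": [{"offset": [-0.004,0,0],"dr": [0,0,0]},{"offset": [-0.008,0,0],"dr": [0,0,0]},{"offset": [-0.012,0,0],"dr": [0,0,0]},{"offset": [-0.015,0,0],"dr": [0,0,0]},{"offset": [-0.018,0,0],"dr": [0,0,0]},{"offset": [-0.021,0,0],"dr": [0,0,0]},{"offset": [-0.024,0,0],"dr": [0,0,0]},{"offset": [-0.027,0,0],"dr": [0,0,0]},{"offset": [-0.03,0,0],"dr": [0,0,0]},{"offset": [-0.033,0,0],"dr": [0,0,0]},{"offset": [-0.036,0,0],"dr": [0,0,0]},{"offset": [-0.039,0,0],"dr": [0,0,0]},{"offset": [-0.042,0,0],"dr": [0,0,0]},{"offset": [-0.045,0,0],"dr": [0,0,0]},{"offset": [-0.048,0,0],"dr": [0,0,0]},{"offset": [-0.05,0,0],"dr": [0,0,0]},{"offset": [-0.05,0,0],"dr": [0,0,0]}]}}

```text
time_s: 5.4
position: [0.4774, 0.0533, 0.1445]
tcp_rot: [[-0.982, 0.189, 0.0], [0.189, 0.982, -0.0], [-0.001, -0.0, -1.0]]
force: [-2.2, -3.4, -0.9]
opening: 0.577
grasp_force: 2.1
```

```bash
python3 -c "
from h import *; off(-15,-29,.145)
from rig import viewer
c=viewer.capture('top'); a=c['color'][130:260,240:390,::-1]; 
s=viewer.capture('side'); b=s['color'][150:280,255:385,::-1]; r=lambda x:cv2.resize(x,(400,400),interpolation=2)
cv2.imwrite('pics/d3.png',np.hstack([r(a[:,:130]),r(b)]))
"
```

```text
t 5.4 bin now [-61.4 -29.4] 0.1445 F bin [-1.49 -3.71] -0.9341642739762486 open 0.5766164482312368
goal [0.523 0.045 0.145] offset [-0.0464  0.0004 -0.0005] dr [-0.    0.03 -0.02]
```

View pics/d3.png

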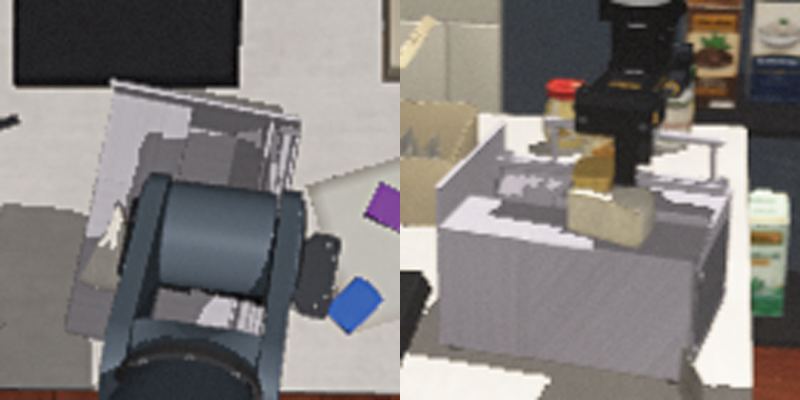

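The cheese is moving ahead of the finger (side crop (590,180)), the flap is still open and the wedge is in place. I continue to the mouth.

Emit:
{"name": "servo_tool", "arguments": {"targets": [{"offset": [-0.003,0,0],"dr": [0,0,0]},{"offset": [-0.006,0,0],"dr": [0,0,0]},{"offset": [-0.009,0,0],"dr": [0,0,0]},{"offset": [-0.012,0,0],"dr": [0,0,0]},{"offset": [-0.015,0,0],"dr": [0,0,0]},{"offset": [-0.018,0,0],"dr": [0,0,0]},{"offset": [-0.021,0,0],"dr": [0,0,0]},{"offset": [-0.024,0,0],"dr": [0,0,0]},{"offset": [-0.027,0,0],"dr": [0,0,0]},{"offset": [-0.03,0,0],"dr": [0,0,0]},{"offset": [-0.033,0,0],"dr": [0,0,0]},{"offset": [-0.036,0,0],"dr": [0,0,0]},{"offset": [-0.039,0,0],"dr": [0,0,0]},{"offset": [-0.042,0,0],"dr": [0,0,0]},{"offset": [-0.045,0,0],"dr": [0,0,0]},{"offset": [-0.048,0,0],"dr": [0,0,0]},{"offset": [-0.05,0,0],"dr": [0,0,0]},{"offset": [-0.05,0,0],"dr": [0,0,0]},{"offset": [-0.05,0,0],"dr": [0,0,0]}]}}

```text
time_s: 7.08
position: [0.5267, 0.0439, 0.1446]
tcp_rot: [[-0.982, 0.189, 0.002], [0.189, 0.982, -0.0], [-0.002, -0.0, -1.0]]
force: [-1.8, -4.8, -0.2]
opening: 0.577
grasp_force: 2.0
```

```bash
python3 -c "
from h import *; off(-40,-29,.145)
from rig import viewer
c=viewer.capture('top'); a=c['color'][130:260,240:390,::-1]; 
s=viewer.capture('side'); b=s['color'][150:280,255:385,::-1]; r=lambda x:cv2.resize(x,(400,400),interpolation=2)
cv2.imwrite('pics/d4.png',np.hstack([r(a[:,:130]),r(b)]))
"
```

```text
t 7.0833 bin now [-11.1 -29.4] 0.1446 F bin [-0.85 -5.02] -0.24977020689840934 open 0.5767214209319965
goal [0.4984 0.0497 0.145 ] offset [ 0.0289  0.0004 -0.0004] dr [-0.    0.1  -0.02]
```

View pics/d4.png

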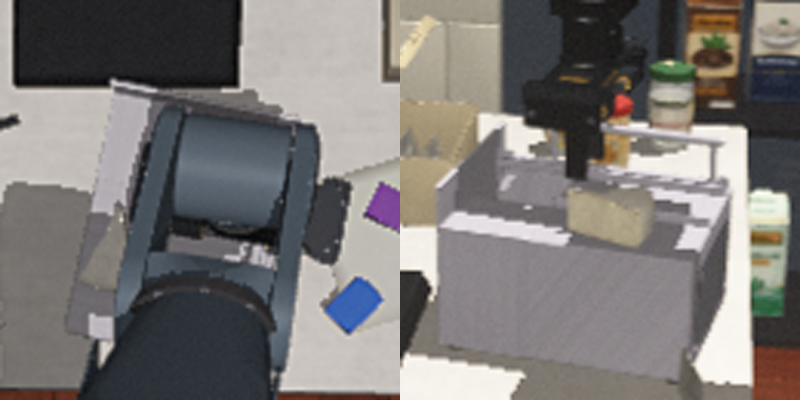

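There is no yellow ahead of the finger in the side view (crop (560,190)), so the cheese looks to have dropped in. I slide back with the flap held open to check the mouth numerically before releasing it.

Emit:
{"name": "servo_tool", "arguments": {"targets": [{"offset": [0.004,0,0],"dr": [0,0,0]},{"offset": [0.01,0,0],"dr": [0,0,0]},{"offset": [0.017,0,0],"dr": [0,0,0]},{"offset": [0.024,0,0],"dr": [0,0,0]},{"offset": [0.031,0,0],"dr": [0,0,0]},{"offset": [0.038,0,0],"dr": [0,0,0]},{"offset": [0.045,0,0],"dr": [0,0,0]},{"offset": [0.052,0,0],"dr": [0,0,0]},{"offset": [0.059,0,0],"dr": [0,0,0]},{"offset": [0.066,0,0],"dr": [0,0,0]},{"offset": [0.073,0,0],"dr": [0,0,0]},{"offset": [0.08,0,0],"dr": [0,0,0]},{"offset": [0.087,0,0],"dr": [0,0,0]},{"offset": [0.093,0,0],"dr": [0,0,0]},{"offset": [0.097,0,0],"dr": [0,0,0]},{"offset": [0.099,0,0],"dr": [0,0,0]},{"offset": [0.099,0,0],"dr": [0,0,0]}]}}

```text
time_s: 8.6
position: [0.4277, 0.063, 0.1445]
tcp_rot: [[-0.982, 0.189, -0.002], [0.189, 0.982, 0.0], [0.002, -0.0, -1.0]]
force: [-0.2, -4.1, 0.8]
opening: 0.576
grasp_force: 2.1
```

```bash
python3 -c "
from h import *; off(-112,-82,.145)
from rig import viewer
b=np.load('bin.npz')
for n,box in(('top',(290,150,340,235)),('side',(290,185,350,222))):
    c=viewer.capture(n); x0,y0,x1,y1=box; im=c['color'][y0:y1,x0:x1]
    m=cv2.inRange(cv2.cvtColor(im,cv2.COLOR_RGB2HSV),(12,60,25),(34,255,255))
    k,l,st,ce=cv2.connectedComponentsWithStats(m)
    for i in range(1,k):
        if st[i,4]>8:
            uv=ce[i]+[x0,y0]; print(n,uv.round(1),st[i,4],[(((plane(c,[uv],[z])[0][:2]-b['t'])@b['R'])*1000).round(0).tolist() for z in(.026,.146)])
"
```

```text
t 8.6 bin now [-112.   -29.3] 0.1445 F bin [ 0.6  -4.07] 0.7722456613629559 open 0.5761403682678654
goal [0.4177 0.0112 0.145 ] offset [-0.     -0.0527 -0.0005] dr [-0.   -0.09 -0.02]
side [315.4 187.4] 57 [[117.0, -495.0], [27.0, -175.0]]
side [318.8 196.9] 195 [[74.0, -394.0], [-8.0, -93.0]]
```

No yellow is left on the ledge or in the mouth from above; the two side-view blobs are the jars behind. I release the bar, then lift.

Emit:
{"name": "servo_tool", "arguments": {"targets": [{"offset": [0,-0.004,0],"dr": [0,0,0]},{"offset": [0,-0.008,0],"dr": [0,0,0]},{"offset": [0,-0.013,0],"dr": [0,0,0]},{"offset": [0,-0.018,0],"dr": [0,0,0]},{"offset": [0,-0.023,0],"dr": [0,0,0]},{"offset": [0,-0.028,0],"dr": [0,0,0]},{"offset": [0,-0.033,0],"dr": [0,0,0]},{"offset": [0,-0.038,0],"dr": [0,0,0]},{"offset": [0,-0.043,0],"dr": [0,0,0]},{"offset": [0,-0.048,0],"dr": [0,0,0]},{"offset": [0,-0.051,0],"dr": [0,0,0]},{"offset": [0,-0.052,0],"dr": [0,0,0]},{"offset": [0,-0.052,0],"dr": [0,0,0]},{"offset": [0,-0.052,0],"dr": [0,0,0]}]}}

```text
time_s: 9.87
position: [0.4189, 0.0117, 0.1446]
tcp_rot: [[-0.982, 0.189, 0.0], [0.189, 0.982, 0.0], [-0.0, 0.0, -1.0]]
force: [0.1, -0.0, -0.1]
opening: 0.578
grasp_force: 0.0
```

Emit:
{"name": "servo_tool", "arguments": {"targets": [{"offset": [0,0,-0.006],"dr": [0,0,0]},{"offset": [0,0,-0.016],"dr": [0,0,0]},{"offset": [0,0,-0.03],"dr": [0,0,0]},{"offset": [0,0,-0.045],"dr": [0,0,0]},{"offset": [0,0,-0.06],"dr": [0,0,0]},{"offset": [0,0,-0.08],"dr": [0,0,0]},{"offset": [0,0,-0.1],"dr": [0,0,0]},{"offset": [0.005,0,-0.12],"dr": [0,0,0]},{"offset": [0.005,0.02,-0.13],"dr": [0,0,0]},{"offset": [0.005,0.05,-0.135],"dr": [0,0,0]},{"offset": [0.005,0.08,-0.14],"dr": [0,0,0]},{"offset": [0.005,0.115,-0.14],"dr": [0,0,0]},{"offset": [0.005,0.15,-0.14],"dr": [0,0,0]},{"offset": [0.005,0.185,-0.14],"dr": [0,0,0]},{"offset": [0.005,0.22,-0.14],"dr": [0,0,0]},{"offset": [0.005,0.25,-0.14],"dr": [0,0,0]},{"offset": [0.005,0.28,-0.14],"dr": [0,0,0]},{"offset": [0.005,0.3,-0.14],"dr": [0,0,0]},{"offset": [0.005,0.3,-0.14],"dr": [0,0,0]},{"offset": [0.005,0.3,-0.14],"dr": [0,0,0]}]}}

```text
time_s: 11.53
position: [0.4699, 0.308, 0.2845]
tcp_rot: [[-0.983, 0.186, -0.001], [0.186, 0.983, -0.001], [0.0, -0.001, -1.0]]
force: [0.8, 0.7, -0.5]
opening: 0.579
grasp_force: 0.0
```

```bash
python3 -c "
from h import *; off(-112,-82,.145)
from rig import viewer
c=viewer.capture('top'); a=c['color'][130:260,240:390,::-1]; 
s=viewer.capture('side'); b=s['color'][150:280,255:385,::-1]; r=lambda x:cv2.resize(x,(400,400),interpolation=2)
cv2.imwrite('pics/d5.png',np.hstack([r(a[:,:130]),r(b)]))
"
```

```text
t 11.5333 bin now [-116.7  219.3] 0.2845 F bin [0.67 0.86] -0.4834968878316846 open 0.5787604304286404
goal [0.4177 0.0112 0.145 ] offset [-0.004  -0.3012  0.1397] dr [-0.05 -0.03  0.13]
```

View pics/d5.png

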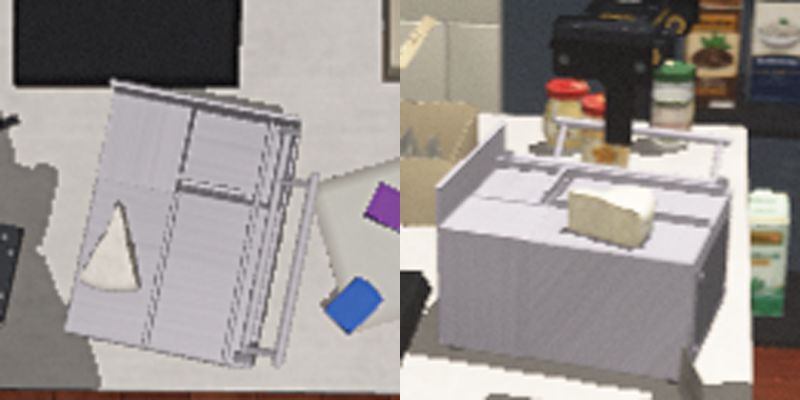

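The ledge is empty, the flap is shut (flush at crop (230,150)), the bar is back at its shut position, the wedge is unmoved and the arm is clear.

```bash
python3 -c "
from rig import ticket; print(ticket.hand_in())"
```

```text
the job is handed in; nothing more can be done
None
```

The cheese was pushed off the ledge into the mouth with the flap held open, the flap closed behind it, the wedge stayed put, and the job was handed in at about 12 s; the cheese is gone from the ledge and mouth, though I never saw it inside the bin.

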